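Slide the order ring round the bent wire rail to its end stop

ROBOT

A 7-joint arm with a two-finger parallel gripper is mounted at the origin on the work surface. World frame = base frame: x ahead of the robot, y to its left, z up, the work surface at z = 0. Lengths are in m, angles in rad, forces in N, time in s.
With the tool pointing down it reaches from about 0.4 to 0.85 m from the base axis. Payload 4.5 kg.
Tool frame: the origin (TCP) lies between the finger pads; the fingertips stand 8 mm ahead of it and the grasp point (between the pads) lies 11 mm behind it; z points along the fingers, y is the direction in which the jaws open and shut (so a half turn about z gives the same grasp; the last joint's range is limited). The gripper opens to 88 mm and grips with 3 to 60 N. Pads are 18 mm wide; open, the fingers measure 123 mm over their backs; the gripper's body (75 mm by 187 mm) begins 45 mm behind the grasp point.
Start: joints at [-1.184, 0.689, -0.195, 1.565, 0.157, 0.902, -0.215], TCP at [0.216, 0.587, 0.247] pointing down, gripper open.
Joint ranges: [-3.01, 3.01], [-0.46, 2.08], [-1.47, 1.51], [0.13, 2.56], [-1, 4.14], [0.04, 2.09], [-2.66, 2.66]. Speed limits (rad/s): [2.57, 2.57, 3.14, 3.14, 3.14, 3.14, 3.14].

INTERFACE

Orientations are given as a unit quaternion [x, y, z, w].
In Python, from plant import r gives the robot as it stands.
- The arm moves only by the tool carry_out, never from a script. Its argument "commands" is a list that holds one entry, the list of rows, each a list of 7 numbers: the turn, a rotation vector about the tool's x, y, z in rad, then the shift along the tool's x, y, z in cm, then the finger opening in cm, from 0 to 8.81. A call has 1 to 10 rows; each row is the pose to reach, as a shift and turn from the pose commanded when the call began, along the tool's axes at that moment; what a row does not reach only later rows make up. A row lasts 1/12 s, in which the tool goes at most 41.7 mm and 7.16 degrees, less where a joint would pass 70% of its speed; a pose out of reach is approached as far as the arm can. A call with a gripper value outside its range is refused whole. The fingers move at their own pace and stop on an object; "force" is the grip in N (left out, the last holds). Time passes only in rows, so rows that repeat a pose let the fingers close. It gives the time, the measured TCP pose, the force and the opening at its end, in the units of the state.
- r.get_state(): the state, without advancing time (a new reading comes with each control period).
- r.snapshot(name): name is "scene" or "top" or "wrist"; returns a dict with "pixels" (400x640x3 uint8, red, green, blue), "mtx" (3x3 intrinsics, pixels), "xyz" and "rotation" of the camera in the world. Camera axes: x right, y down, z forward; pixel columns grow to the right and rows downward; lengths in m; the calibration is good to about 2 mm. A picture is of the moment at which its call begins. There is no depth.
- r.finish_job(): hands the job in, once; it reports no verdict.
The state is a dict: "clock": time; "q": joint angles; "qd": joint speeds; "joint_torque": joint torques, N m; "tool_pos": TCP position; "eef_rot": TCP orientation; "contact_force": force on the tool from outside, world axes, zero at the start; "moment": the same for the moment, N m; "opening": opening from 0.0 (shut) to 1.0 (fully open).
Only numpy, scipy, OpenCV 4.12 (cv2) and the standard library are available. Lean on these libraries where they do the work, as an engineer would, in place of code of your own. Each camera call takes 0.05 s, during which the arm holds its last target.

TASK

The order on the packing bench is packed: slide its orange order ring along the bent wire rail, round both corners, and use the ring to push the red end stop fully in. Then let go, leaving the ring hanging there at the stop. Work gently: never force or jam the ring against the wire, and leave the carton, the tape roll and the small box where they are.

Things in the scene. Friction and masses are not known exactly. Their poses are not given: they have to be found in the camera images.
- ring: Orange plastic collar threaded on the wire's first leg (cannot come off): outer diameter 28 mm, bore 12 mm, 14 mm long, about 0.12 kg. Origin at the bore's centre, hanging about 2 mm below the wire's centre line. y: bore axis, along the wire toward the end stop; z up. A white steel tag plate, 44 (x) by 3 (y) mm, hangs below it down to 53 mm under the origin.
- ring_tab (a point): Centre of the grip tab standing on the orange ring, 31 mm above the ring's origin: 16 mm (ring x) by 14 mm (ring y), from 13 to 49 mm above the ring's origin. Grip it from above on either pair of faces.
- rail: Fixed rail of 8 mm round steel wire, centre line level, 130 mm above the table, a post at each end. Origin on the table. In its frame (x, y, mm), by the drawing: first post (-55,-150), first leg along +y to corner (-55,-30), right turn 61.4 deg, middle leg to corner (55,30), left turn 61.4 deg, last leg along +y to last post (55,160). Bends: 30 mm radius on the centre line.
- first_bend (a point): Point on the wire's centre line where the first bend begins, at (-55, -47.8, 130) mm in the rail's frame. The wire is hand-bent: all that lies beyond this point is swung as one rigid piece about the vertical through it, by an unmeasured angle of up to 0.15 rad either way, so the far end lies up to 35 mm off the drawing: feel (or look) for it.
- first_post (a point): Start of the wire's centre line, on top of the first post, at (-55, -150, 130) mm in the rail's frame. Each post has a foot 68 mm across. Posts, black end cap and stop reach at most 144 mm high, and nothing else stands along the wire. The rail bears at most about 20 N of contact force.
- stop (a joint): Red push-in end stop, a 24 mm cylinder around the last leg, in a black 28 mm housing. 0 when out, 0.010 m fully in. By the drawing its front face is at y = 105 mm in the rail's frame when out, 115 mm when in. It moves along the last leg, resists with about 4 N and stays where it is pushed; beyond 0.010 it is a hard end.
- carton: Small brown carton, 90 x 70 x 45 mm high, origin under its centre, beside the rail; leave it alone
- tape_roll: Roll of amber packing tape lying flat, 90 mm outer diameter, 45 mm high, origin under its centre, beside the rail; leave it alone
- parcel_box: Small pale box, 60 x 60 x 50 mm high, origin under its centre; leave it alone
Not all that is in view belongs to the job. Of the things like the ring, leave any that is green or turquoise; of the rest the smaller one is meant.

How it is judged:
On the way, in this order (a step that is already met when the one before it is completed fails the run):
1. the ring is past the first corner, on the middle leg, with the stop still out (x of ring in the frame of rail above -0.02 m and value of joint stop below 0.002 m), for 0.1 s.
2. the ring is past the second corner and has pushed the stop fully in (y of ring in the frame of rail above 0.08 m and value of joint stop above 0.008 m), for 0.1 s.
At the end, for the whole second after the job is handed in: The stop is in by more than 8 of its 10 mm; the ring hangs on the last leg at the stop (within about 10 mm of it), upright within 20 degrees, released and at rest (all of step 2 and x of ring in the frame of rail between 0.022 and 0.088 m and y of ring in the frame of rail below 0.135 m and z of ring in the frame of rail above 0.115 m and angle between ring's own z axis and vertical below 0.35 rad and linear speed of ring below 0.03 m/s and angular speed of ring below 0.5 rad/s); the robot touches nothing.
It fails at once if the rail is loaded with more than 20 N (ring forced or jammed, or the rail struck) (contact force between rail and anything else above 20 N).
It fails at once if the stop is pushed by something other than the ring (value of joint stop above 0.003 m and y of ring in the frame of rail below 0.07 m).
It fails at once if the carton, the tape roll or the small box is moved by more than 20 mm (distance of any of carton, tape_roll, parcel_box from where it was at the start of the episode above 0.02 m).
It also fails if it takes over 72 s, if anything falls off the work surface, if the arm or the gripper's body presses on something with over 40 N, if the wrist force passes 120 N, or if a joint passes its speed limit or range.

## Working session

There is one attempt and no reset: what is moved stays moved. The work goes in short steps, Python scripts to look and compute and a tool call to move; the robot and the scene stay as the last step left them, time stands still between calls to the robot, and variables do not carry over. Pictures are saved under pics/ and viewed, and the job is handed in when it is done.

Besides the shell and the picture viewer there is one more tool, called by a JSON object that holds its "fn" and its "kwargs", one argument or row to a line. carry_out: Moves the arm, as the interface text tells. Its arguments: {"type":"object","properties":{"commands":{"type":"array"},"force":{"type":"number"}},"required":["commands"]}

```bash
ls; mkdir -p pics; python3 - <<'E'
from plant import r
import cv2,json
s=r.get_state()
print({k:(v if not hasattr(v,'tolist') else v.tolist()) for k,v in s.items()})
for n in ["scene","top","wrist"]:
    d=r.snapshot(n); cv2.imwrite(f"pics/a_{n}.png",d["pixels"][:,:,::-1]); print(n,d["mtx"],d["xyz"],d["rotation"])
E
```

```text
pics
{'clock': 0.0, 'q': [-1.1842039431328901, 0.6899718454207868, -0.194519230091567, 1.566328794800932, 0.1573228651621549, 0.9024937665842644, -0.21509075884794268], 'qd': [0.0012250706544327885, -0.0003141885809725471, 0.0004755566721602175, 0.0005653339036444304, 0.0003554786619108292, -8.18231846407998e-05, 0.0005090510830660712], 'joint_torque': [0.0007130927588150371, -52.75670528411865, -1.2673454359173775, -15.34263789653778, -0.05279874661937356, 0.006506505596917123, 0.0001673963197390549], 'tool_pos': [0.21578744039276854, 0.5859191252255879, 0.24592178997101607], 'eef_rot': [0.1754286140120541, 0.9844917392806566, -0.0008995661688702848, -8.634040328475573e-05], 'contact_force': [0.8797324407393045, 0.1483121490693074, 0.2818057520515172], 'moment': [0.06485983987430549, -0.03979693088958983, 0.016424759089038753], 'opening': 0.9969729626452972}
scene [[420.40400836   0.         319.66385615]
 [  0.         420.40400836 194.82240935]
 [  0.           0.           1.        ]] [ 0.94051161 -0.28612279  0.90674809] [ 0.80991893  0.52504446 -0.14530943 -0.2173587 ]
top [[472.64501419   0.         312.75346581]
 [  0.         472.64501419 201.76015981]
 [  0.           0.           1.        ]] [ 0.36834333 -0.08288757  1.30993061] [ 0.71232871 -0.69812259  0.05516561 -0.04657708]
wrist [[325.95417523   0.         323.71326818]
 [  0.         325.95417523 198.2439294 ]
 [  0.           0.           1.        ]] [0.15354305 0.61006208 0.38337308] [0.81293849 0.56729022 0.07424536 0.10862989]
```

View pics/a_scene.png

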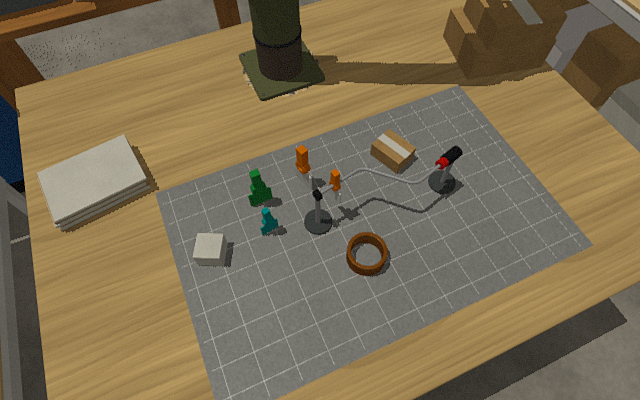

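View pics/a_top.png

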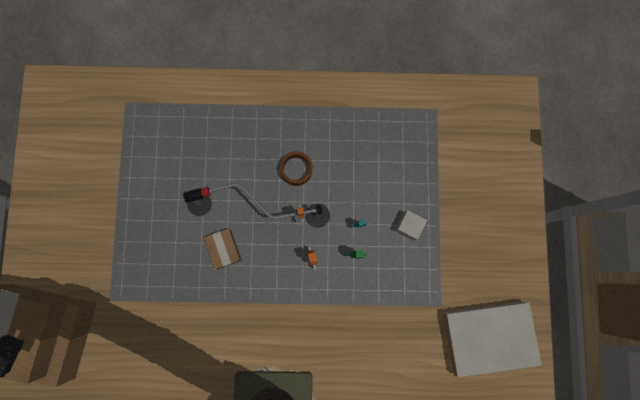

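View pics/a_wrist.png

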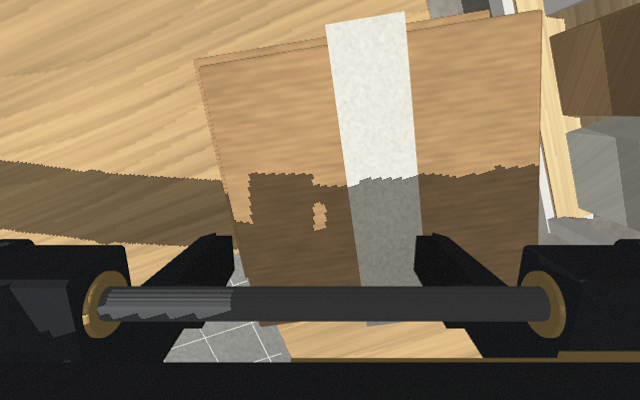

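Things that could be taken for the ring in the top view:
- small orange on the wire at (301,213)
- larger orange off the wire at (312,257)
- green at (358,254)
- turquoise at (360,224)

By the description it is the small orange one. I'll check it in a close crop.

```bash
cat > h.py <<'E'
import numpy as np, cv2
from scipy.spatial.transform import Rotation as R
def ray(d,u,v):
    p=np.linalg.solve(d["mtx"],np.array([u,v,1.0])); return np.array(d["xyz"]),R.from_quat(d["rotation"]).apply(p)
def plane(d,u,v,z):
    o,w=ray(d,u,v); return o+w*(z-o[2])/w[2]
def proj(d,p):
    c=R.from_quat(d["rotation"]).inv().apply(np.asarray(p)-d["xyz"]); q=d["mtx"]@c; return q[:2]/q[2]
def tri(d1,u1,d2,u2):
    o1,w1=ray(d1,*u1);o2,w2=ray(d2,*u2);w1=w1/np.linalg.norm(w1);w2=w2/np.linalg.norm(w2)
    t=np.linalg.lstsq(np.c_[w1,-w2],o2-o1,rcond=None)[0]
    a=o1+t[0]*w1;b=o2+t[1]*w2; return (a+b)/2,np.linalg.norm(a-b)
E
python3 - <<'E'
from plant import r
from h import *
T=r.snapshot("top");S=r.snapshot("scene")
np.save("cal.npy",[T,S],allow_pickle=True)
t=cv2.cvtColor(T["pixels"],cv2.COLOR_RGB2BGR)[165:275,170:380]; s=cv2.cvtColor(S["pixels"],cv2.COLOR_RGB2BGR)[130:250,280:480]
cv2.imwrite("pics/b_t.png",cv2.resize(t,None,fx=3.8,fy=3.8,interpolation=cv2.INTER_CUBIC))
cv2.imwrite("pics/b_s.png",cv2.resize(s,None,fx=4,fy=4,interpolation=cv2.INTER_CUBIC))
for n,d in (("top",T),("scene",S)):
    h=cv2.cvtColor(d["pixels"],cv2.COLOR_RGB2HSV)
    for c,lo,hi in (("orange",(8,190,150),(16,255,255)),("red",(0,190,90),(4,255,255)),("red2",(174,190,90),(180,255,255))):
        m=cv2.inRange(h,lo,hi); k,l,st,ce=cv2.connectedComponentsWithStats(m)
        for i in range(1,k):
            if st[i,4]>12: print(n,c,st[i],ce[i].round(1),plane(d,*ce[i],.13).round(3),plane(d,*ce[i],.161).round(3))
E
```

```text
top red [202 188   7   9  23] [204.8 191.8] [0.559 0.177 0.13 ] [0.554 0.17  0.161]
scene orange [296 145  11   9  59] [301.2 149.1] [ 0.395 -0.096  0.13 ] [ 0.417 -0.104  0.161]
scene orange [331 169   9   7  37] [334.8 172.3] [ 0.484 -0.053  0.13 ] [ 0.503 -0.062  0.161]
scene red [436 157  13  13  77] [442.3 162. ] [0.558 0.178 0.13 ] [0.573 0.16  0.161]
```

View pics/b_t.png

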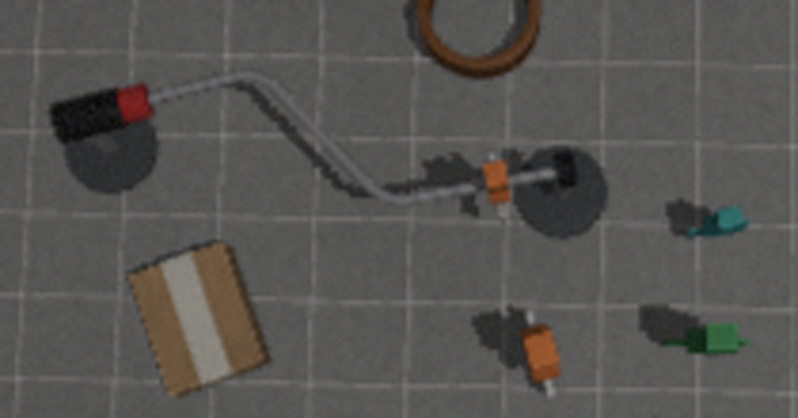

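View pics/b_s.png

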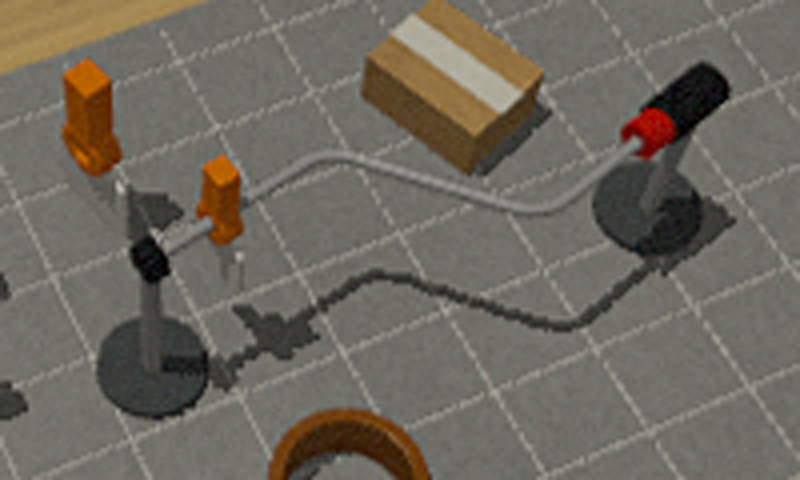

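The crops show the small orange ring on the wire near the first post (top crop (497,182), scene crop (221,200)). The larger orange one stands clear of the wire. Next I'll refine the wire centre line in both views.

```bash
python3 - <<'E'
from h import *
T,S=np.load("cal.npy",allow_pickle=True)
from scipy.ndimage import map_coordinates
def refine(d,a,b,off,f,n=14,hw=2.5):
    a=np.array(off)+(np.array(a)+.5)/f-.5; b=np.array(off)+(np.array(b)+.5)/f-.5
    t=(b-a)/np.linalg.norm(b-a); nn=np.array([-t[1],t[0]])
    g=cv2.cvtColor(d["pixels"],cv2.COLOR_RGB2GRAY).astype(float)
    o=np.linspace(-hw,hw,21); P=[]
    for k in np.linspace(0,1,n):
        q=(a+(b-a)*k)[None]+o[:,None]*nn
        v=map_coordinates(g,[q[:,1],q[:,0]],order=1); w=np.clip(v-np.percentile(v,60),0,None)
        P.append((q*w[:,None]).sum(0)/w.sum())
    P=np.array([plane(d,*p,.13) for p in P])
    c=P[:,:2].copy()
    vx,vy,x0,y0=cv2.fitLine(c.astype(np.float32),cv2.DIST_HUBER,0,1e-4,1e-4).ravel()
    if np.dot([vx,vy],P[-1,:2]-P[0,:2])<0: vx,vy=-vx,-vy
    res=(c-[x0,y0])@[-vy,vx]
    print("pt",round(x0,4),round(y0,4),"ang",round(np.degrees(np.arctan2(vy,vx)),2),"rms mm",round(1e3*res.std(),2),"ends",P[0,:2].round(4),P[-1,:2].round(4))
    return np.array([x0,y0]),np.array([vx,vy])
def inter(A,B):
    k=np.linalg.solve(np.c_[A[1],-B[1]],B[0]-A[0]); return A[0]+k[0]*A[1]
for d,off,f,segs in ((T,(170,165),3.8,[((478,186),(415,196)),((370,182),(283,95)),((222,79),(160,95))]),
                     (S,(280,130),4.0,[((168,248),(196,232)),((362,164),(500,206)),((572,190),(625,150))])):
    L=[refine(d,*s,off,f) for s in segs]
    if d is S: L[0]=refine(d,(250,198),(290,173),off,f)
    c1,c2=inter(L[0],L[1]),inter(L[1],L[2]); print("corners",c1.round(4),c2.round(4),np.linalg.norm(c2-c1).round(4),"(exp .1253)")
def P(d,u,v,z,off,f): return plane(d,off[0]+(u+.5)/f-.5,off[1]+(v+.5)/f-.5,z).round(4)
t=(T,);
print("post foot top",P(T,562,192,0.0,(170,165),3.8),"cap",P(T,565,169,.13,(170,165),3.8),"wire end",P(T,556,173,.13,(170,165),3.8))
print("foot scene",P(S,153,367,0.0,(280,130),4),"last foot",P(S,648,208,0,(280,130),4),P(T,112,148,0,(170,165),3.8))
print("stop face T",P(T,149,98,.13,(170,165),3.8),"S",P(S,638,143,.13,(280,130),4))
# tab top
print("tab top T",P(T,497,170,.177,(170,165),3.8),P(T,496,182,.161,(170,165),3.8)," S top",P(S,221,165,.177,(280,130),4))
E
```

```text
pt 0.5037 -0.0292 ang 101.01 rms mm 1.18 ends [ 0.5039 -0.0535] [ 0.5002 -0.0114]
pt 0.538 0.0488 ang 44.71 rms mm 1.38 ends [0.5092 0.0194] [0.5673 0.078 ]
pt 0.5706 0.1403 ang 105.71 rms mm 0.24 ends [0.5772 0.1195] [0.565  0.1599]
corners [0.4965 0.0077] [0.5837 0.094 ] 0.1227 (exp .1253)
pt 0.5139 -0.0912 ang 100.57 rms mm 0.49 ends [ 0.5155 -0.0996] [ 0.5121 -0.0817]
pt 0.5381 0.0512 ang 45.11 rms mm 1.29 ends [0.5099 0.0227] [0.5653 0.0785]
pt 0.5703 0.1346 ang 107.14 rms mm 0.67 ends [0.5755 0.1173] [0.5638 0.1577]
pt 0.503 -0.0343 ang 98.67 rms mm 1.35 ends [ 0.5046 -0.0458] [ 0.4994 -0.0186]
corners [0.4963 0.0092] [0.5823 0.0955] 0.1218 (exp .1253)
post foot top [ 0.521 -0.111  0.   ] cap [ 0.5212 -0.11    0.13  ] wire end [ 0.5184 -0.1041  0.13  ]
foot scene [ 0.5195 -0.1106  0.    ] last foot [0.5451 0.2216 0.    ] [0.5466 0.2199 0.    ]
stop face T [0.563  0.1672 0.13  ] S [0.5631 0.1668 0.13  ]
tab top T [ 0.5136 -0.0657  0.177 ] [ 0.5078 -0.065   0.161 ]  S top [ 0.5089 -0.0652  0.177 ]
```

Both views agree with the drawing:
- First post at (0.520, -0.1105).
- Leg headings about 101.2°, 44.9° and 106.3°, so the wire is swung by about +5°.
- Stop face predicted at (0.563, 0.167), which matches both measurements.

I'll write the path helper, check the decoy's height, and work out the approach.

```bash
cat >> h.py <<'E'
POST=np.array([.520,-.1105]);A1=101.2;DEL=5.1
def path(s):
    """s (m) from first post -> xy, heading deg"""
    L1=.1022; p=POST.copy(); h=A1
    segs=[(L1,0),(None,0)]
    ar=.030*np.radians(61.4); mid=.1253-2*.0178
    for i,(L,turn) in enumerate([(L1,0),(ar,-61.4),(mid,0),(ar,61.4),(.2,0)]):
        if i==1: h+=DEL
        l=min(max(s,0),L)
        if turn==0: p=p+l*np.array([np.cos(np.radians(h)),np.sin(np.radians(h))])
        else:
            sg=np.sign(turn); a=np.radians(h); c=p+.03*sg*np.array([-np.sin(a),np.cos(a)])
            h2=h+turn*l/L; b=np.radians(h2); p=c-.03*sg*np.array([-np.sin(b),np.cos(b)]); h=h2
        s-=l
        if s<=1e-9: break
    return p,h
def rows(pos,quat,targets,op):
    """targets: list of (xyz, jaw-dir deg (tool y)); prints rows"""
    R0=R.from_quat(quat); out=[]
    for P,jaw in targets:
        b=np.radians(jaw); y=np.array([np.cos(b),np.sin(b),0]); z=np.array([0,0,-1.]); x=np.cross(y,z)
        rv=(R0.inv()*R.from_matrix(np.c_[x,y,z])).as_rotvec()
        out.append(list(rv.round(3))+list((R0.inv().apply(np.array(P)-pos)*100).round(2))+[op])
    for o in out: print([float(v) for v in o])
E
python3 - <<'E'
from h import *
from plant import r
T,S=np.load("cal.npy",allow_pickle=True)
f=lambda u,v,o,k:(o[0]+(u+.5)/k-.5,o[1]+(v+.5)/k-.5)
print("decoy top",tri(T,f(538,337,(170,165),3.8),S,f(88,78,(280,130),4)))
print("ring top",tri(T,f(497,172,(170,165),3.8),S,f(222,167,(280,130),4)))
for s in (.046,.1022,.12,.1344,.224,.256,.3132): print(s,path(s))
s=r.get_state(); print(s["clock"])
rows(s["tool_pos"],s["eef_rot"],[((.511,-.065,.25),11.2),((.511,-.065,.20),11.2)],5)
E
```

```text
decoy top (array([ 0.40867549, -0.09666076,  0.14700678]), np.float64(0.005437470857419703))
ring top (array([ 0.51188287, -0.0659038 ,  0.17972248]), np.float64(0.00035390907009959634))
0.046 (array([ 0.51106522, -0.06537606]), 101.2)
0.1022 (array([ 0.50014925, -0.01024638]), 101.2)
0.12 (array([0.50036285, 0.00729236]), np.float64(72.30450415557115))
0.1344 (array([0.50780341, 0.01945984]), np.float64(44.9))
0.224 (array([0.57127066, 0.08270593]), np.float64(44.9))
0.256 (array([0.57897828, 0.11222053]), np.float64(105.92198222628589))
0.3132 (array([0.56292477, 0.16712158]), np.float64(106.3))
0.25
[-0.001, 0.0, 1.023, -50.2, -50.92, -0.32, 5.0]
[-0.001, 0.0, 1.023, -50.2, -50.91, 4.68, 5.0]
```

The decoy's top is at 0.147, well below the travel height. The ring's tab top triangulates to (0.512, -0.066, 0.180), as expected. Moving above it.

{"fn": "carry_out", "kwargs": {
  "commands": [
    [[0,0,0.1,-5,-5,-2,5],[0,0,0.2,-8,-8,-3,5],[0,0,0.3,-11,-11,-3,5],[0,0,0.4,-14,-14,-3,5],[0,0,0.5,-17,-17,-3,5],[0,0,0.55,-20,-20,-3,5],[0,0,0.6,-23,-23,-3,5],[0,0,0.65,-26,-26,-3,5],[0,0,0.7,-28,-28,-3,5],[0,0,0.75,-30,-30,-3,5]]
  ]
}}

```text
clock: 1.08
tool_pos: [0.3897, 0.2094, 0.2769]
eef_rot: [0.525, 0.851, 0.0, 0.0]
contact_force: [1.2, 0.5, -1.3]
opening: 0.566
```

```bash
python3 - <<'E'
from h import *
from plant import r
s=r.get_state(); print(s["clock"],s["tool_pos"],s["q"])
rows(s["tool_pos"],s["eef_rot"],[((.511,-.065,.25),11.2),((.511,-.065,.20),11.2)],5)
E
```

```text
1.0833 [0.38972886 0.20936636 0.27693581] [-0.58782383  0.40871988 -0.01351563  2.05592322  0.00846946  0.67638369
 -0.14076913]
[0.001, -0.0, 0.271, -29.96, -1.5, 2.69, 5.0]
[0.001, -0.0, 0.271, -29.96, -1.5, 7.69, 5.0]
```

{"fn": "carry_out", "kwargs": {
  "commands": [
    [[0,0,0.05,-4,-0.2,0,5],[0,0,0.1,-8,-0.4,0,5],[0,0,0.15,-12,-0.6,0.5,5],[0,0,0.2,-16,-0.8,1,5],[0,0,0.24,-20,-1,1.5,5],[0,0,0.27,-24,-1.2,2,5],[0,0,0.27,-28,-1.4,2.5,5],[0,0,0.27,-30,-1.5,2.7,5],[0,0,0.27,-30,-1.5,2.7,5],[0,0,0.27,-30,-1.5,2.7,5]]
  ]
}}

```text
clock: 1.92
tool_pos: [0.5112, -0.0644, 0.2494]
eef_rot: [0.635, 0.773, -0.0, -0.0]
contact_force: [0.2, 0.6, 1.4]
opening: 0.562
```

```bash
python3 - <<'E'
from h import *
from plant import r
s=r.get_state(); print(s["clock"],s["tool_pos"],s["q"],s["contact_force"])
rows(s["tool_pos"],s["eef_rot"],[((.511,-.065,.25),11.2),((.511,-.065,.155),11.2)],5)
d=r.snapshot("wrist"); cv2.imwrite("pics/c_w.png",d["pixels"][:,:,::-1])
print("expected tab top at",proj(d,[.511,-.065,.177]),"wire pts",[proj(d,[*path(q)[0],.13]).round() for q in (0,.08,.12)])
E
```

```text
1.9167 [ 0.51117957 -0.06443611  0.24937544] [ 0.00656586  0.54136033  0.04619347  1.89757203 -0.03684064  0.70401443
  0.26946454] [0.15794261 0.61934627 1.42034034]
[-0.001, -0.0, -0.0, -0.05, -0.03, -0.06, 5.0]
[-0.001, -0.0, -0.0, -0.05, -0.02, 9.44, 5.0]
expected tab top at [322.69282947 214.24858007] wire pts [array([323., 249.]), array([323., 155.]), array([328., 103.])]
```

View pics/c_w.png

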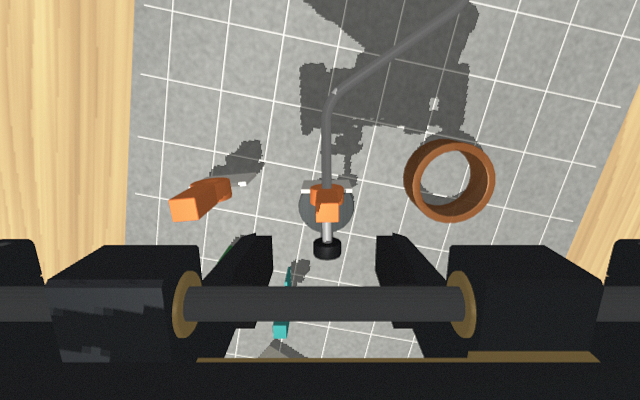

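The tab top is at (327,211) in the wrist view and the wire at (326,157). They sit about 1.5 mm to the right and 1.5 mm further along than predicted, which is within calibration error. I'll descend with that correction.

{"fn": "carry_out", "kwargs": {
  "commands": [
    [[0,0,0,0.15,0.15,2,5],[0,0,0,0.15,0.15,4,5],[0,0,0,0.15,0.15,6,5],[0,0,0,0.15,0.15,7.5,5],[0,0,0,0.15,0.15,8.5,5],[0,0,0,0.15,0.15,9.0,5],[0,0,0,0.15,0.15,9.4,5],[0,0,0,0.15,0.15,9.4,5],[0,0,0,0.15,0.15,9.4,5]]
  ]
}}

```text
clock: 2.72
tool_pos: [0.5128, -0.0613, 0.1562]
eef_rot: [0.634, 0.774, 0.0, 0.0]
contact_force: [-0.4, 0.2, 0.6]
opening: 0.566
```

```bash
python3 - <<'E'
from h import *
from plant import r
s=r.get_state(); print(s["clock"],s["tool_pos"],s["contact_force"],s["moment"])
d=r.snapshot("wrist"); cv2.imwrite("pics/d_w.png",d["pixels"][:,:,::-1])
S=r.snapshot("scene"); cv2.imwrite("pics/d_s.png",cv2.resize(cv2.cvtColor(S["pixels"],cv2.COLOR_RGB2BGR)[100:250,250:480],None,fx=3.4,fy=3.4,interpolation=cv2.INTER_CUBIC))
E
```

```text
2.7167 [ 0.5128023  -0.06132416  0.15623234] [-0.38114903  0.21838715  0.64789423] [-0.10222209  0.0474762   0.02160192]
```

View pics/d_w.png

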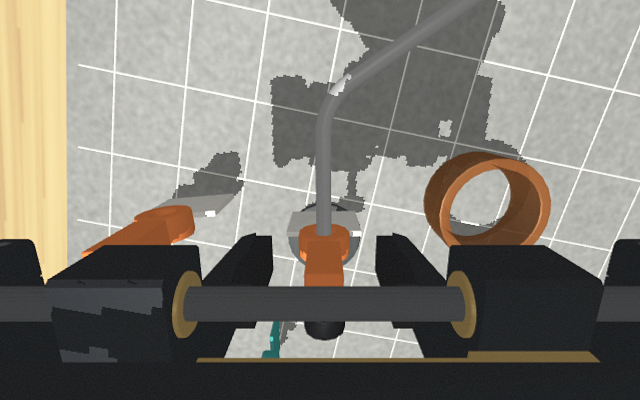

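View pics/d_s.png

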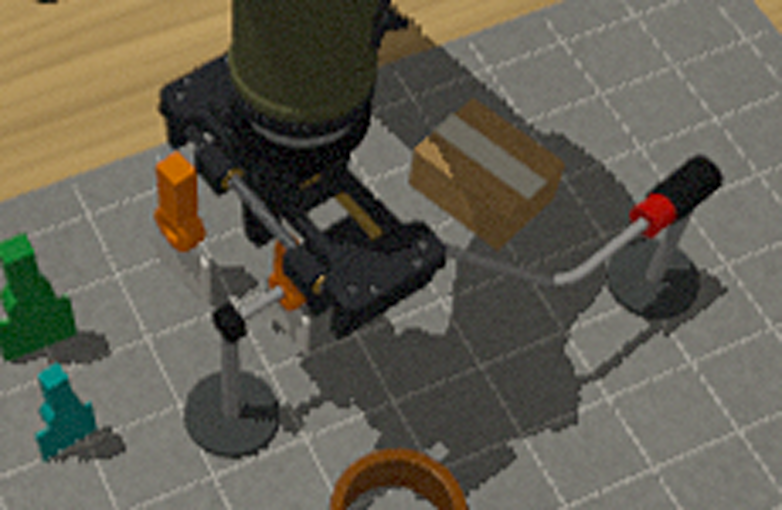

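The tab (column 324) is centred between the fingers (273 and 376). Closing gently.

{"fn": "carry_out", "kwargs": {
  "commands": [
    [[0,0,0,0,0,0,3],[0,0,0,0,0,0,2],[0,0,0,0,0,0,1],[0,0,0,0,0,0,1],[0,0,0,0,0,0,1],[0,0,0,0,0,0,1],[0,0,0,0,0,0,1]]
  ],
  "force": 8
}}

```text
clock: 3.4
tool_pos: [0.5125, -0.0616, 0.1558]
eef_rot: [0.634, 0.773, 0.0, 0.0]
contact_force: [0.1, -0.6, 0.2]
opening: 0.177
```

```bash
python3 - <<'E'
from h import *
from plant import r
s=r.get_state(); print(s["clock"],s["tool_pos"],s["contact_force"],s["moment"],s["opening"]*88)
E
```

```text
3.4 [ 0.51249572 -0.06160145  0.15575991] [ 0.14354274 -0.55023987  0.22587403] [-0.01124426  0.06209027 -0.00128367] 15.563339471273585
```

{"fn": "carry_out", "kwargs": {
  "commands": [
    [[0,0,0,0,0,0,1],[0,0,0,0,0,-0.1,1],[0,0,0,0,0,-0.2,1],[0,0,0,0,0,-0.2,1],[0,0,0,0,0,-0.2,1]]
  ],
  "force": 25
}}

```text
clock: 3.82
tool_pos: [0.5123, -0.0616, 0.1577]
eef_rot: [0.634, 0.774, -0.0, -0.0]
contact_force: [-0.2, -0.6, -2.5]
opening: 0.183
```

{"fn": "carry_out", "kwargs": {
  "commands": [
    [[0,0,0,0,0.05,0,1],[0,0,0,0,0.1,0,1],[0,0,0,0,0.1,0,1]]
  ]
}}

```text
clock: 4.07
tool_pos: [0.5135, -0.0613, 0.1577]
eef_rot: [0.634, 0.774, 0.0, 0.0]
contact_force: [0.3, 0.6, -1.8]
opening: 0.179
```

{"fn": "carry_out", "kwargs": {
  "commands": [
    [[0,0,0,0,0.05,0,1],[0,0,0,0,0.05,0,1]]
  ]
}}

```text
clock: 4.23
tool_pos: [0.514, -0.0612, 0.1577]
eef_rot: [0.634, 0.774, 0.0, -0.0]
contact_force: [0.4, -0.2, -1.9]
opening: 0.175
```

{"fn": "carry_out", "kwargs": {
  "commands": [
    [[0,0,0,0,0.05,0,1],[0,0,0,0,0.05,0,1]]
  ]
}}

```text
clock: 4.4
tool_pos: [0.5145, -0.0612, 0.1577]
eef_rot: [0.634, 0.774, 0.0, 0.0]
contact_force: [1.7, -1.2, -0.3]
opening: 0.18
```

{"fn": "carry_out", "kwargs": {
  "commands": [
    [[0,0,0,0,0.05,0,1],[0,0,0,0,0.05,0,1]]
  ]
}}

```text
clock: 4.57
tool_pos: [0.5147, -0.0611, 0.1577]
eef_rot: [0.634, 0.774, -0.0, -0.0]
contact_force: [-1.5, -1.2, -0.5]
opening: 0.178
```

{"fn": "carry_out", "kwargs": {
  "commands": [
    [[0,0,0,0,0.05,0,1],[0,0,0,0,0.05,0,1]]
  ]
}}

```text
clock: 4.73
tool_pos: [0.5148, -0.0611, 0.1576]
eef_rot: [0.634, 0.774, -0.0, -0.0]
contact_force: [-0.9, 0.1, -0.1]
opening: 0.18
```

{"fn": "carry_out", "kwargs": {
  "commands": [
    [[0,0,0,0,0.05,0,1],[0,0,0,0,0.05,0,1]]
  ]
}}

```text
clock: 4.9
tool_pos: [0.5149, -0.0611, 0.1575]
eef_rot: [0.634, 0.773, -0.001, -0.001]
contact_force: [-2.2, -1.1, 0.3]
opening: 0.177
```

The arm is compliant, and the + side wall shows at x≈0.5147 with about 2 N. Checking the other side.

{"fn": "carry_out", "kwargs": {
  "commands": [
    [[0,0,0,0,-0.1,0,1],[0,0,0,0,-0.2,0,1],[0,0,0,0,-0.3,0,1],[0,0,0,0,-0.4,0,1],[0,0,0,0,-0.5,0,1],[0,0,0,0,-0.5,0,1]]
  ]
}}

```text
clock: 5.4
tool_pos: [0.5109, -0.0619, 0.1577]
eef_rot: [0.634, 0.774, 0.0, 0.0]
contact_force: [-0.2, -0.1, -0.9]
opening: 0.178
```

{"fn": "carry_out", "kwargs": {
  "commands": [
    [[0,0,0,0,-0.05,0,1],[0,0,0,0,-0.1,0,1],[0,0,0,0,-0.1,0,1]]
  ]
}}

```text
clock: 5.65
tool_pos: [0.5106, -0.062, 0.1578]
eef_rot: [0.634, 0.774, 0.001, 0.001]
contact_force: [0.7, 0.5, -1.3]
opening: 0.174
```

```bash
sed -i 's/^POST=.*/POST=np.array([.5224,-.1092]);A1=101.2;DEL=5.1/' h.py; python3 - <<'E'
from h import *
from plant import r
s=r.get_state(); print(s["clock"],s["tool_pos"])
d=r.snapshot("wrist"); im=d["pixels"][:,:,::-1].copy()
im=cv2.resize(im[0:250,220:620],None,fx=2,fy=2,interpolation=cv2.INTER_CUBIC)
for q in np.arange(.06,.27,.01):
    u=proj(d,[*path(q)[0],.13])-[220,0]; cv2.circle(im,tuple(int(round(v)) for v in u*2),2,(0,0,255),-1)
cv2.imwrite("pics/e_w.png",im)
E
```

```text
5.65 [ 0.5106487  -0.06196594  0.15780661]
```

View pics/e_w.png

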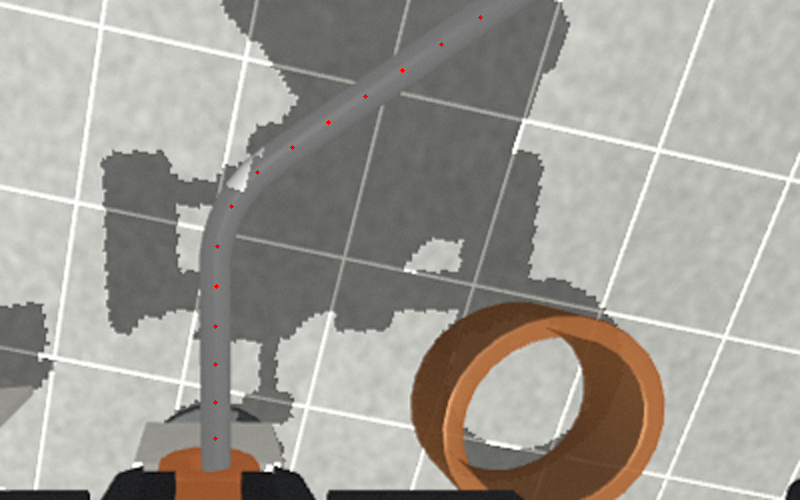

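The re-anchored path lies on the wire, and the bend is perhaps 1 mm further on. I'll plan the slide relative to the tracked commanded pose.

```bash
sed -i 's/^POST=.*/POST=np.array([.5224,-.1084]);A1=101.2;DEL=5.1/' h.py
cat >> h.py <<'E'
import json
def plan(S,z=.1577,op=1,off=.0015,lat=0):
    c=json.load(open("cmd.json")); p0=np.array(c["p"]); b=np.radians(c["jaw"])
    X=np.array([-np.sin(b),np.cos(b)]);Y=np.array([np.cos(b),np.sin(b)])
    for s in S:
        p,h=path(s); t=np.radians(h); tan=np.array([np.cos(t),np.sin(t)]); p=p+off*tan+lat*np.array([np.sin(t),-np.cos(t)])
        d=(p-p0[:2])*100
        print([0,0,float(round(np.radians(c["jaw"]-(h-90)),2)),float(round(d@X,2)),float(round(d@Y,2)),float(round((p0[2]-z)*100,2)),op])
def sent(row):
    c=json.load(open("cmd.json")); p0=np.array(c["p"]); b=np.radians(c["jaw"])
    X=np.array([-np.sin(b),np.cos(b)]);Y=np.array([np.cos(b),np.sin(b)])
    p0[:2]+=(row[3]*X+row[4]*Y)/100; p0[2]-=row[5]/100
    json.dump({"p":list(p0),"jaw":c["jaw"]-np.degrees(row[2])},open("cmd.json","w"))
def check():
    from plant import r
    s=r.get_state(); c=json.load(open("cmd.json")); m=R.from_quat(s["eef_rot"]).as_matrix()
    jaw=np.degrees(np.arctan2(m[1,1],m[0,1])); b=np.radians(jaw); e=np.array(s["tool_pos"])-c["p"]
    print("t",round(s["clock"],2),"pos",np.round(s["tool_pos"],4),"jaw",round(jaw,1),"cmdjaw",round(c["jaw"],1),"err mm along",round(1e3*e[:2]@[-np.sin(b),np.cos(b)],2),"lat",round(1e3*e[:2]@[np.cos(b),np.sin(b)],2),"z",round(1e3*e[2],2),"F",np.round(s["contact_force"],1),"M",np.round(s["moment"],2),"op",round(s["opening"]*88,1))
E
python3 - <<'E'
from h import *
json.dump({"p":[.5098,-.0621,.1577],"jaw":11.3},open("cmd.json","w"))
check()
for s in(.045,.05):print(path(s))
plan([.047,.049,.052,.056,.060,.065,.070,.075,.080,.084])
E
```

```text
t 5.7 pos [ 0.5106 -0.062   0.1578] jaw 11.4 cmdjaw 11.3 err mm along -0.03 lat 0.84 z 0.11 F [ 1.1  0.2 -1.3] M [ 0.   -0.25  0.  ] op 15.8
(array([ 0.51365945, -0.06425702]), 101.2)
(array([ 0.51268828, -0.05935224]), 101.2)
[0, 0, 0.0, 0.06, 0.34, 0.0, 1]
[0, 0, 0.0, 0.26, 0.34, 0.0, 1]
[0, 0, 0.0, 0.56, 0.34, 0.0, 1]
[0, 0, 0.0, 0.96, 0.34, 0.0, 1]
[0, 0, 0.0, 1.36, 0.34, 0.0, 1]
[0, 0, 0.0, 1.86, 0.34, 0.0, 1]
[0, 0, 0.0, 2.36, 0.34, 0.0, 1]
[0, 0, 0.0, 2.86, 0.34, 0.0, 1]
[0, 0, 0.0, 3.36, 0.34, 0.0, 1]
[0, 0, 0.0, 3.76, 0.34, 0.0, 1]
```

{"fn": "carry_out", "kwargs": {
  "commands": [
    [[0,0,0,0,0.15,0,1],[0,0,0,0.2,0.3,0,1],[0,0,0,0.5,0.3,0,1],[0,0,0,0.9,0.3,0,1],[0,0,0,1.3,0.3,0,1],[0,0,0,1.7,0.3,0,1],[0,0,0,2.2,0.3,0,1],[0,0,0,2.7,0.3,0,1],[0,0,0,3.1,0.3,0,1],[0,0,0,3.5,0.3,0,1]]
  ]
}}

```text
clock: 6.53
tool_pos: [0.5059, -0.0266, 0.1577]
eef_rot: [0.634, 0.774, 0.0, -0.0]
contact_force: [-0.6, 0.2, -0.9]
opening: 0.178
```

```bash
sed -i 's/^POST=.*/POST=np.array([.5220,-.1084]);A1=101.2;DEL=5.1/' h.py; python3 - <<'E'
from h import *
sent([0,0,0,3.5,.3,0]); check()
from plant import r
d=r.snapshot("wrist"); im=d["pixels"][:,:,::-1].copy()
im=cv2.resize(im[0:250,220:620],None,fx=2,fy=2,interpolation=cv2.INTER_CUBIC)
for q in np.arange(.06,.32,.01):
    u=proj(d,[*path(q)[0],.13])-[220,0]; cv2.circle(im,tuple(int(round(v)) for v in u*2),2,(0,0,255),-1)
cv2.imwrite("pics/f_w.png",im)
plan([.085,.090,.094,.098,.1022,.1055,.1088,.112,.115,.118])
E
```

```text
t 6.53 pos [ 0.5059 -0.0266  0.1577] jaw 11.4 cmdjaw 11.3 err mm along 0.61 lat 0.14 z 0.0 F [-0.6  0.2 -0.9] M [-0.05  0.06  0.01] op 15.6
[0, 0, 0.0, 0.37, 0.0, 0.0, 1]
[0, 0, 0.0, 0.87, 0.01, 0.0, 1]
[0, 0, 0.0, 1.27, 0.01, 0.0, 1]
[0, 0, 0.0, 1.67, 0.01, 0.0, 1]
[0, 0, 0.0, 2.09, 0.01, 0.0, 1]
[0, 0, 0.02, 2.42, -0.0, 0.0, 1]
[0, 0, 0.13, 2.75, 0.04, 0.0, 1]
[0, 0, 0.24, 3.06, 0.12, 0.0, 1]
[0, 0, 0.34, 3.34, 0.22, 0.0, 1]
[0, 0, 0.44, 3.61, 0.34, 0.0, 1]
```

View pics/f_w.png

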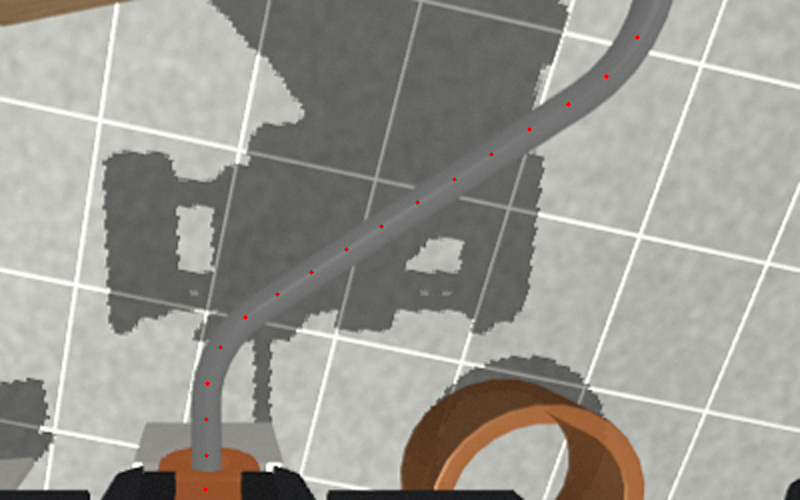

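The dots follow the wire centre through the first bend and the middle leg. Continuing into the first bend.

{"fn": "carry_out", "kwargs": {
  "commands": [
    [[0,0,0,0.4,0,0,1],[0,0,0,0.8,0,0,1],[0,0,0,1.2,0,0,1],[0,0,0,1.6,0,0,1],[0,0,0,2.0,0,0,1],[0,0,0.04,2.3,0,0,1],[0,0,0.1,2.6,0.02,0,1],[0,0,0.18,2.9,0.07,0,1],[0,0,0.27,3.15,0.14,0,1],[0,0,0.35,3.38,0.23,0,1]]
  ]
}}

```text
clock: 7.42
tool_pos: [0.5015, 0.0069, 0.1577]
eef_rot: [0.76, 0.65, 0.0, -0.0]
contact_force: [0.3, 0.1, -1.0]
opening: 0.177
```

```bash
python3 - <<'E'
from h import *
sent([0,0,.35,3.38,.23,0]); check()
plan([.1155,.118,.1205,.123,.1255,.128,.1305,.133,.136,.139,.143])
E
```

```text
t 7.42 pos [0.5015 0.0069 0.1577] jaw -8.9 cmdjaw -8.8 err mm along 0.52 lat -0.05 z 0.02 F [ 0.3  0.1 -1. ] M [-0.04  0.09 -0.  ] op 15.6
[0, 0, 0.01, 0.01, 0.0, 0.0, 1]
[0, 0, 0.09, 0.26, 0.03, 0.0, 1]
[0, 0, 0.17, 0.51, 0.07, 0.0, 1]
[0, 0, 0.26, 0.75, 0.14, 0.0, 1]
[0, 0, 0.34, 0.98, 0.22, 0.0, 1]
[0, 0, 0.42, 1.21, 0.33, 0.0, 1]
[0, 0, 0.51, 1.43, 0.45, 0.0, 1]
[0, 0, 0.59, 1.63, 0.59, 0.0, 1]
[0, 0, 0.63, 1.87, 0.77, 0.0, 1]
[0, 0, 0.63, 2.12, 0.95, 0.0, 1]
[0, 0, 0.63, 2.44, 1.19, 0.0, 1]
```

No contact force. Continuing round the bend.

{"fn": "carry_out", "kwargs": {
  "commands": [
    [[0,0,0.09,0.26,0.03,0,1],[0,0,0.17,0.51,0.07,0,1],[0,0,0.26,0.75,0.14,0,1],[0,0,0.34,0.98,0.22,0,1],[0,0,0.42,1.21,0.33,0,1],[0,0,0.51,1.43,0.45,0,1],[0,0,0.59,1.63,0.59,0,1],[0,0,0.63,1.87,0.77,0,1],[0,0,0.63,2.12,0.95,0,1],[0,0,0.63,2.44,1.19,0,1]]
  ]
}}

```text
clock: 8.25
tool_pos: [0.517, 0.0291, 0.1576]
eef_rot: [0.923, 0.385, -0.0, -0.0]
contact_force: [-0.6, 0.3, -1.9]
opening: 0.178
```

```bash
python3 - <<'E'
from h import *
sent([0,0,.63,2.44,1.19,0]); check()
plan([.143,.148,.153,.158,.163,.168,.173,.178,.183,.188,.193])
from plant import r
d=r.snapshot("wrist"); im=d["pixels"][:,:,::-1].copy()
im=cv2.resize(im[0:250,150:550],None,fx=2,fy=2,interpolation=cv2.INTER_CUBIC)
for q in np.arange(.13,.32,.01):
    u=proj(d,[*path(q)[0],.13])-[150,0]; cv2.circle(im,tuple(int(round(v)) for v in u*2),2,(0,0,255),-1)
cv2.imwrite("pics/g_w.png",im)
E
```

```text
t 8.25 pos [0.517  0.0291 0.1576] jaw -44.7 cmdjaw -44.8 err mm along 0.28 lat -0.23 z -0.06 F [-0.6  0.3 -1.9] M [-0.06  0.09 -0.03] op 15.7
[0, 0, 0.0, -0.0, -0.0, 0.0, 1]
[0, 0, 0.0, 0.5, 0.0, 0.0, 1]
[0, 0, 0.0, 1.0, 0.0, 0.0, 1]
[0, 0, 0.0, 1.5, 0.01, 0.0, 1]
[0, 0, 0.0, 2.0, 0.01, 0.0, 1]
[0, 0, 0.0, 2.5, 0.01, 0.0, 1]
[0, 0, 0.0, 3.0, 0.01, 0.0, 1]
[0, 0, 0.0, 3.5, 0.01, 0.0, 1]
[0, 0, 0.0, 4.0, 0.02, 0.0, 1]
[0, 0, 0.0, 4.5, 0.02, 0.0, 1]
[0, 0, 0.0, 5.0, 0.02, 0.0, 1]
```

View pics/g_w.png

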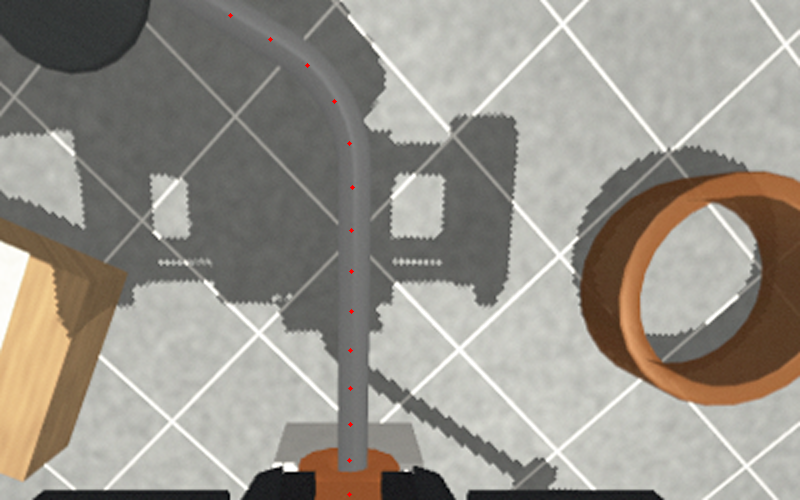

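On the middle leg with the dots centred; the wire lies about 1 mm further right near the second bend. Advancing.

{"fn": "carry_out", "kwargs": {
  "commands": [
    [[0,0,0,0.4,0,0,1],[0,0,0,0.9,0,0,1],[0,0,0,1.4,0,0,1],[0,0,0,1.9,0.01,0,1],[0,0,0,2.4,0.02,0,1],[0,0,0,2.9,0.03,0,1],[0,0,0,3.4,0.04,0,1],[0,0,0,3.9,0.05,0,1],[0,0,0,4.4,0.05,0,1],[0,0,0,4.9,0.05,0,1]]
  ]
}}

```text
clock: 9.13
tool_pos: [0.5523, 0.0635, 0.1577]
eef_rot: [0.923, 0.384, -0.0, -0.0]
contact_force: [0.2, 0.0, -1.0]
opening: 0.174
```

```bash
python3 - <<'E'
from h import *
sent([0,0,0,4.9,.05,0]); check()
plan([.192,.197,.202,.207,.211,.215,.219,.2225,.2245,.227,.2295,.232])
from plant import r
d=r.snapshot("wrist"); im=d["pixels"][:,:,::-1].copy()
im=cv2.resize(im[0:250,150:550],None,fx=2,fy=2,interpolation=cv2.INTER_CUBIC)
for q in np.arange(.13,.32,.01):
    u=proj(d,[*path(q)[0],.13])-[150,0]; cv2.circle(im,tuple(int(round(v)) for v in u*2),2,(0,0,255),-1)
cv2.imwrite("pics/h_w.png",im)
E
```

```text
t 9.13 pos [0.5523 0.0635 0.1577] jaw -44.8 cmdjaw -44.8 err mm along 0.58 lat -0.03 z -0.03 F [ 0.2  0.  -1. ] M [0.04 0.14 0.02] op 15.3
[0, 0, 0.0, -0.0, -0.03, 0.0, 1]
[0, 0, 0.0, 0.5, -0.03, 0.0, 1]
[0, 0, 0.0, 1.0, -0.03, 0.0, 1]
[0, 0, 0.0, 1.5, -0.02, 0.0, 1]
[0, 0, 0.0, 1.9, -0.02, 0.0, 1]
[0, 0, 0.0, 2.3, -0.02, 0.0, 1]
[0, 0, 0.0, 2.7, -0.02, 0.0, 1]
[0, 0, 0.0, 3.05, -0.02, 0.0, 1]
[0, 0, -0.01, 3.25, -0.02, 0.0, 1]
[0, 0, -0.09, 3.5, -0.04, 0.0, 1]
[0, 0, -0.18, 3.74, -0.09, 0.0, 1]
[0, 0, -0.26, 3.98, -0.16, 0.0, 1]
```

View pics/h_w.png

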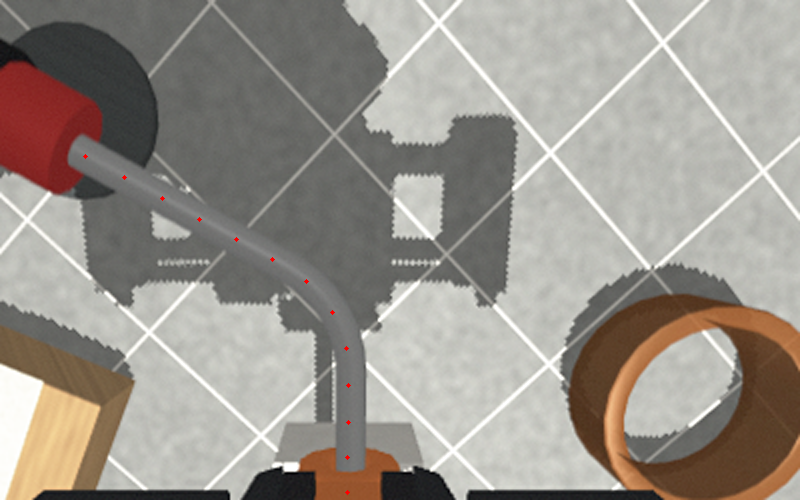

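The model sits about 0.8 mm inside the second bend, so I'll shift it slightly and go on.

```bash
sed -i 's/^POST=.*/POST=np.array([.5229,-.1082]);A1=101.2;DEL=5.1/' h.py; python3 - <<'E'
from h import *
plan([.197,.202,.207,.212,.216,.2195,.2225,.225,.2275,.230])
E
```

```text
[0, 0, 0.0, 0.57, 0.02, 0.0, 1]
[0, 0, 0.0, 1.07, 0.02, 0.0, 1]
[0, 0, 0.0, 1.57, 0.03, 0.0, 1]
[0, 0, 0.0, 2.07, 0.03, 0.0, 1]
[0, 0, 0.0, 2.47, 0.03, 0.0, 1]
[0, 0, 0.0, 2.82, 0.03, 0.0, 1]
[0, 0, 0.0, 3.12, 0.03, 0.0, 1]
[0, 0, -0.03, 3.37, 0.03, 0.0, 1]
[0, 0, -0.11, 3.62, -0.0, 0.0, 1]
[0, 0, -0.19, 3.87, -0.05, 0.0, 1]
```

{"fn": "carry_out", "kwargs": {
  "commands": [
    [[0,0,0,0.5,0.02,0,1],[0,0,0,1.0,0.02,0,1],[0,0,0,1.5,0.03,0,1],[0,0,0,2.0,0.03,0,1],[0,0,0,2.4,0.03,0,1],[0,0,0,2.8,0.03,0,1],[0,0,0,3.1,0.03,0,1],[0,0,-0.03,3.37,0.03,0,1],[0,0,-0.11,3.62,0,0,1],[0,0,-0.19,3.87,-0.05,0,1]]
  ]
}}

```text
clock: 10.02
tool_pos: [0.579, 0.091, 0.1577]
eef_rot: [0.881, 0.472, -0.0, 0.0]
contact_force: [-0.8, -0.3, -1.4]
opening: 0.176
```

```bash
python3 - <<'E'
from h import *
sent([0,0,-.19,3.87,-.05,0]); check()
plan([.2325,.235,.2375,.24,.2425,.245,.2475,.25,.2525,.255])
E
```

```text
t 10.02 pos [0.579  0.091  0.1577] jaw -33.6 cmdjaw -34.0 err mm along 0.17 lat 0.06 z -0.04 F [-0.8 -0.3 -1.4] M [-0.06  0.06  0.01] op 15.5
[0, 0, -0.09, 0.25, -0.03, 0.0, 1]
[0, 0, -0.17, 0.49, -0.07, 0.0, 1]
[0, 0, -0.25, 0.73, -0.14, 0.0, 1]
[0, 0, -0.34, 0.97, -0.22, 0.0, 1]
[0, 0, -0.42, 1.2, -0.32, 0.0, 1]
[0, 0, -0.5, 1.42, -0.45, 0.0, 1]
[0, 0, -0.59, 1.62, -0.59, 0.0, 1]
[0, 0, -0.67, 1.82, -0.74, 0.0, 1]
[0, 0, -0.75, 2.0, -0.92, 0.0, 1]
[0, 0, -0.84, 2.16, -1.1, 0.0, 1]
```

{"fn": "carry_out", "kwargs": {
  "commands": [
    [[0,0,-0.09,0.25,-0.03,0,1],[0,0,-0.17,0.49,-0.07,0,1],[0,0,-0.25,0.73,-0.14,0,1],[0,0,-0.34,0.97,-0.22,0,1],[0,0,-0.42,1.2,-0.32,0,1],[0,0,-0.5,1.42,-0.45,0,1],[0,0,-0.59,1.62,-0.59,0,1],[0,0,-0.67,1.82,-0.74,0,1],[0,0,-0.75,2.0,-0.92,0,1],[0,0,-0.84,2.16,-1.1,0,1]]
  ]
}}

```text
clock: 10.85
tool_pos: [0.5815, 0.1148, 0.1576]
eef_rot: [0.612, 0.791, -0.0, -0.0]
contact_force: [-1.0, -0.9, -2.1]
opening: 0.178
```

```bash
python3 - <<'E'
from h import *
sent([0,0,-.84,2.16,-1.1,0]); check()
plan([.2575,.260,.263,.267,.271,.275,.279,.283,.287,.291,.295,.299,.303,.3062])
from plant import r
d=r.snapshot("wrist"); im=d["pixels"][:,:,::-1].copy()
im=cv2.resize(im[0:250,150:550],None,fx=2,fy=2,interpolation=cv2.INTER_CUBIC)
for q in list(np.arange(.24,.31,.01))+[.3132]:
    u=proj(d,[*path(q)[0],.13])-[150,0]; cv2.circle(im,tuple(int(round(v)) for v in u*2),2,(0,0,255),-1)
cv2.imwrite("pics/i_w.png",im)
E
```

```text
t 10.85 pos [0.5815 0.1148 0.1576] jaw 14.5 cmdjaw 14.2 err mm along -0.1 lat -0.32 z -0.08 F [-1.  -0.9 -2.1] M [-0.18  0.22 -0.03] op 15.7
[0, 0, -0.04, 0.26, -0.01, 0.0, 1]
[0, 0, -0.04, 0.51, -0.02, 0.0, 1]
[0, 0, -0.04, 0.81, -0.03, 0.0, 1]
[0, 0, -0.04, 1.21, -0.05, 0.0, 1]
[0, 0, -0.04, 1.61, -0.06, 0.0, 1]
[0, 0, -0.04, 2.01, -0.08, 0.0, 1]
[0, 0, -0.04, 2.4, -0.09, 0.0, 1]
[0, 0, -0.04, 2.8, -0.11, 0.0, 1]
[0, 0, -0.04, 3.2, -0.12, 0.0, 1]
[0, 0, -0.04, 3.6, -0.14, 0.0, 1]
[0, 0, -0.04, 4.0, -0.15, 0.0, 1]
[0, 0, -0.04, 4.4, -0.17, 0.0, 1]
[0, 0, -0.04, 4.8, -0.18, 0.0, 1]
[0, 0, -0.04, 5.12, -0.19, 0.0, 1]
```

View pics/i_w.png

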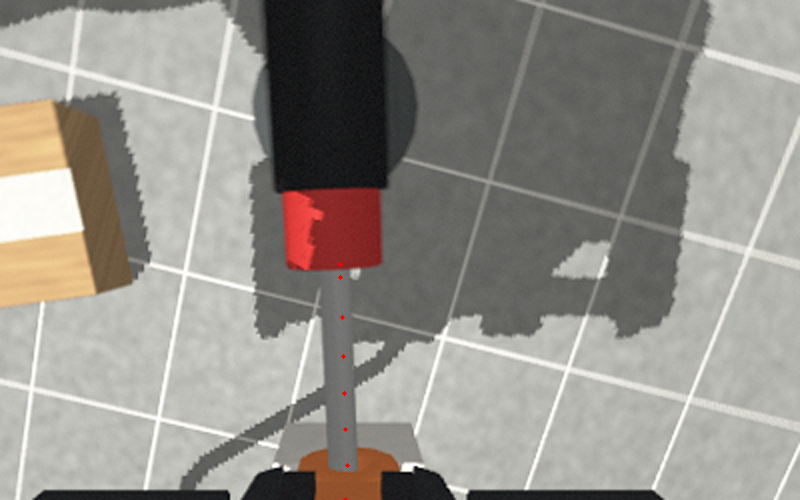

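The heading is right, but the wire is about 1 mm left of the dots, which agrees with the slight lateral force. I'll shift 1 mm left while advancing.

{"fn": "carry_out", "kwargs": {
  "commands": [
    [[0,0,-0.02,0.15,-0.05,0,1],[0,0,-0.04,0.4,-0.1,0,1],[0,0,-0.04,0.7,-0.12,0,1],[0,0,-0.04,1.1,-0.14,0,1],[0,0,-0.04,1.5,-0.16,0,1],[0,0,-0.04,1.9,-0.17,0,1],[0,0,-0.04,2.3,-0.19,0,1],[0,0,-0.04,2.7,-0.2,0,1],[0,0,-0.04,3.1,-0.22,0,1],[0,0,-0.04,3.5,-0.23,0,1]]
  ]
}}

```text
clock: 11.73
tool_pos: [0.5709, 0.1489, 0.1577]
eef_rot: [0.598, 0.801, 0.0, -0.0]
contact_force: [0.4, 0.4, -0.2]
opening: 0.176
```

```bash
sed -i 's/^POST=.*/POST=np.array([.5219,-.1084]);A1=101.2;DEL=5.1/' h.py; python3 - <<'E'
from h import *
sent([0,0,-.04,3.5,-.23,0]); check()
plan([.290,.295,.299,.303,.3062,.3102,.3142,.3162,.3172])
from plant import r
d=r.snapshot("wrist"); im=d["pixels"][:,:,::-1].copy()
im=cv2.resize(im[0:250,150:550],None,fx=2,fy=2,interpolation=cv2.INTER_CUBIC)
for q in list(np.arange(.24,.31,.01))+[.3132]:
    u=proj(d,[*path(q)[0],.13])-[150,0]; cv2.circle(im,tuple(int(round(v)) for v in u*2),2,(0,0,255),-1)
cv2.imwrite("pics/j_w.png",im)
E
```

```text
t 11.73 pos [0.5709 0.1489 0.1577] jaw 16.5 cmdjaw 16.5 err mm along 0.56 lat 0.04 z 0.02 F [ 0.4  0.4 -0.2] M [-0.04  0.02  0.06] op 15.5
[0, 0, 0.0, 0.01, -0.01, 0.0, 1]
[0, 0, 0.0, 0.51, -0.0, 0.0, 1]
[0, 0, 0.0, 0.91, -0.0, 0.0, 1]
[0, 0, 0.0, 1.31, -0.0, 0.0, 1]
[0, 0, 0.0, 1.63, -0.0, 0.0, 1]
[0, 0, 0.0, 2.03, 0.0, 0.0, 1]
[0, 0, 0.0, 2.43, 0.0, 0.0, 1]
[0, 0, 0.0, 2.63, 0.0, 0.0, 1]
[0, 0, 0.0, 2.73, 0.0, 0.0, 1]
```

View pics/j_w.png

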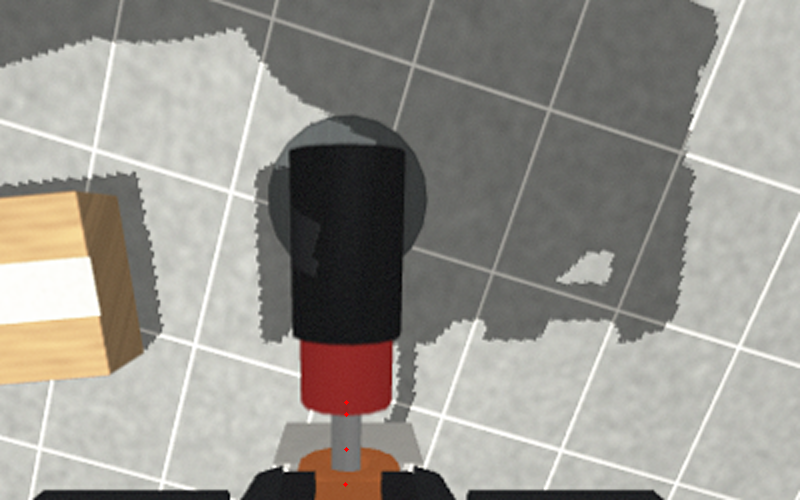

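Centred now; the stop face is near row 412. Advancing to about the contact, then pushing in small steps.

{"fn": "carry_out", "kwargs": {
  "commands": [
    [[0,0,0,0.3,0,0,1],[0,0,0,0.6,0,0,1],[0,0,0,0.9,0,0,1],[0,0,0,1.1,0,0,1],[0,0,0,1.2,0,0,1],[0,0,0,1.3,0,0,1],[0,0,0,1.4,0,0,1],[0,0,0,1.5,0,0,1]]
  ],
  "force": 35
}}

```text
clock: 12.45
tool_pos: [0.5667, 0.1626, 0.1577]
eef_rot: [0.598, 0.801, -0.0, 0.0]
contact_force: [0.7, -0.0, -1.1]
opening: 0.179
```

```bash
python3 - <<'E'
from h import *
sent([0,0,0,1.5,0,0]); check()
E
```

```text
t 12.45 pos [0.5667 0.1626 0.1577] jaw 16.5 cmdjaw 16.5 err mm along -0.05 lat -0.01 z 0.02 F [ 0.7 -0.  -1.1] M [-0.06  0.04 -0.  ] op 15.8
```

{"fn": "carry_out", "kwargs": {
  "commands": [
    [[0,0,0,0.1,0,0,1],[0,0,0,0.2,0,0,1],[0,0,0,0.3,0,0,1],[0,0,0,0.4,0,0,1],[0,0,0,0.4,0,0,1]]
  ]
}}

```text
clock: 12.87
tool_pos: [0.566, 0.1653, 0.1577]
eef_rot: [0.599, 0.801, -0.0, 0.001]
contact_force: [0.8, -3.1, -0.6]
opening: 0.179
```

```bash
python3 - <<'E'
from h import *
sent([0,0,0,.4,0,0]); check()
E
```

```text
t 12.87 pos [0.566  0.1653 0.1577] jaw 16.4 cmdjaw 16.5 err mm along -1.25 lat 0.02 z 0.05 F [ 0.8 -3.1 -0.6] M [-0.94 -0.2  -0.01] op 15.7
```

Contact with the stop at about 3 N. Pushing on.

{"fn": "carry_out", "kwargs": {
  "commands": [
    [[0,0,0,0.1,0,0,1],[0,0,0,0.2,0,0,1],[0,0,0,0.3,0,0,1],[0,0,0,0.4,0,0,1],[0,0,0,0.5,0,0,1],[0,0,0,0.5,0,0,1]]
  ]
}}

```text
clock: 13.37
tool_pos: [0.5641, 0.1718, 0.1577]
eef_rot: [0.598, 0.801, 0.0, -0.0]
contact_force: [0.6, -4.2, -1.3]
opening: 0.177
```

```bash
python3 - <<'E'
from h import *
sent([0,0,0,.5,0,0]); check()
from plant import r
d=r.snapshot("wrist"); im=d["pixels"][:,:,::-1].copy()
cv2.imwrite("pics/k_w.png",cv2.resize(im[0:250,150:550],None,fx=2,fy=2,interpolation=cv2.INTER_CUBIC))
E
```

```text
t 13.37 pos [0.5641 0.1718 0.1577] jaw 16.5 cmdjaw 16.5 err mm along 0.51 lat 0.02 z 0.03 F [ 0.6 -4.2 -1.3] M [-0.89 -0.18 -0.03] op 15.6
```

View pics/k_w.png

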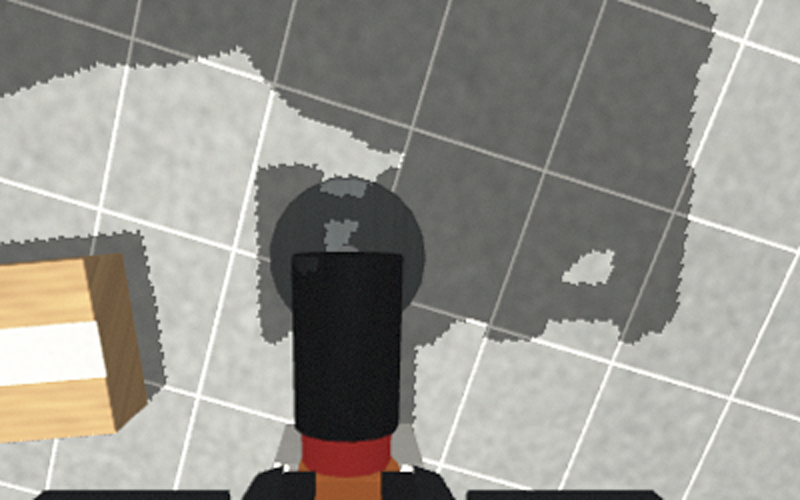

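The stop is sliding at about 4 N. Roughly 3 mm should remain, so I'll take smaller steps.

{"fn": "carry_out", "kwargs": {
  "commands": [
    [[0,0,0,0.05,0,0,1],[0,0,0,0.1,0,0,1],[0,0,0,0.15,0,0,1],[0,0,0,0.2,0,0,1],[0,0,0,0.2,0,0,1]]
  ]
}}

```text
clock: 13.83
tool_pos: [0.5636, 0.1735, 0.1577]
eef_rot: [0.598, 0.801, 0.0, -0.0]
contact_force: [1.0, -4.1, -0.5]
opening: 0.178
```

```bash
python3 - <<'E'
from h import *
sent([0,0,0,.2,0,0]); check()
E
```

```text
t 13.83 pos [0.5636 0.1735 0.1577] jaw 16.5 cmdjaw 16.5 err mm along 0.23 lat 0.05 z 0.04 F [ 1.  -4.1 -0.5] M [-0.89 -0.23 -0.03] op 15.6
```

{"fn": "carry_out", "kwargs": {
  "commands": [
    [[0,0,0,0.05,0,0,1],[0,0,0,0.1,0,0,1],[0,0,0,0.1,0,0,1]]
  ]
}}

```text
clock: 14.08
tool_pos: [0.5635, 0.1739, 0.1577]
eef_rot: [0.598, 0.801, -0.0, 0.0]
contact_force: [1.7, -5.1, -0.9]
opening: 0.18
```

```bash
python3 - <<'E'
from h import *
sent([0,0,0,.1,0,0]); check()
E
```

```text
t 14.08 pos [0.5635 0.1739 0.1577] jaw 16.5 cmdjaw 16.5 err mm along -0.38 lat 0.0 z 0.02 F [ 1.7 -5.1 -0.9] M [-1.12 -0.33  0.03] op 15.8
```

{"fn": "carry_out", "kwargs": {
  "commands": [
    [[0,0,0,0.05,0,0,1],[0,0,0,0.1,0,0,1],[0,0,0,0.1,0,0,1]]
  ]
}}

```text
clock: 14.33
tool_pos: [0.5634, 0.174, 0.1578]
eef_rot: [0.599, 0.801, -0.0, 0.001]
contact_force: [1.8, -7.2, -0.5]
opening: 0.176
```

```bash
python3 - <<'E'
from h import *
sent([0,0,0,.1,0,0]); check()
from plant import r
d=r.snapshot("wrist"); im=d["pixels"][:,:,::-1].copy()
cv2.imwrite("pics/l_w.png",cv2.resize(im[0:250,150:550],None,fx=2,fy=2,interpolation=cv2.INTER_CUBIC))
S=r.snapshot("scene"); cv2.imwrite("pics/l_s.png",cv2.resize(cv2.cvtColor(S["pixels"],cv2.COLOR_RGB2BGR)[100:220,360:520],None,fx=5,fy=5,interpolation=cv2.INTER_CUBIC))
E
```

```text
t 14.33 pos [0.5634 0.174  0.1578] jaw 16.5 cmdjaw 16.5 err mm along -1.25 lat 0.03 z 0.06 F [ 1.8 -7.2 -0.5] M [-1.48 -0.36 -0.01] op 15.5
```

View pics/l_w.png

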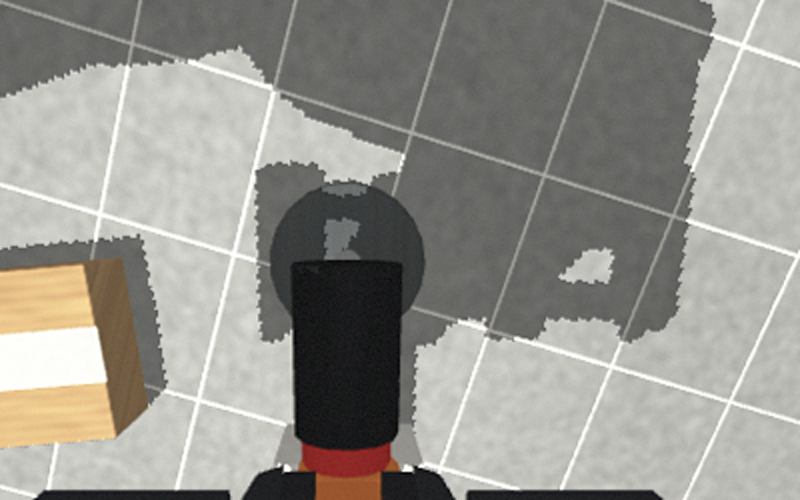

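View pics/l_s.png

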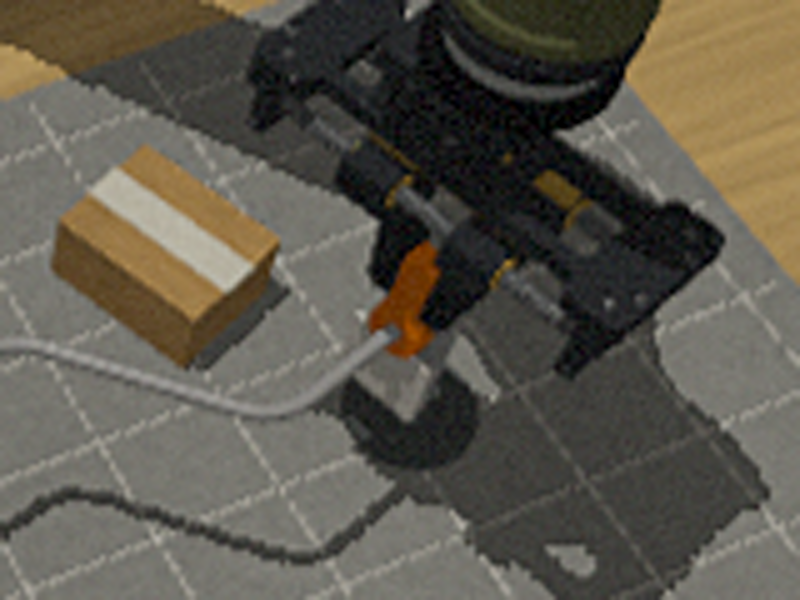

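The ring has stalled at y≈0.174 with the force rising from 5 to 7 N over the last 1 mm, which is the hard end. Next I'll relax the push, lower 2 mm so the ring rests on the wire, and release.

{"fn": "carry_out", "kwargs": {
  "commands": [
    [[0,0,0,-0.06,0,0,1],[0,0,0,-0.12,0,0,1],[0,0,0,-0.12,0,0.1,1],[0,0,0,-0.12,0,0.2,1],[0,0,0,-0.12,0,0.2,1],[0,0,0,-0.12,0,0.2,1]]
  ],
  "force": 20
}}

```text
clock: 14.93
tool_pos: [0.5637, 0.1739, 0.1558]
eef_rot: [0.598, 0.801, 0.0, 0.0]
contact_force: [2.5, -4.9, 0.1]
opening: 0.179
```

```bash
python3 - <<'E'
from h import *
sent([0,0,0,-.12,0,.2]); check()
E
```

```text
t 14.93 pos [0.5637 0.1739 0.1558] jaw 16.5 cmdjaw 16.5 err mm along -0.23 lat 0.2 z 0.09 F [ 2.5 -4.9  0.1] M [-1.14 -0.36  0.02] op 15.7
```

{"fn": "carry_out", "kwargs": {
  "commands": [
    [[0,0,0,-0.05,0,0,1],[0,0,0,-0.1,0,0,1],[0,0,0,-0.15,0,0,1],[0,0,0,-0.15,0,0,1],[0,0,0,-0.15,0,0,1]]
  ]
}}

```text
clock: 15.35
tool_pos: [0.5637, 0.1737, 0.1558]
eef_rot: [0.598, 0.802, 0.001, -0.0]
contact_force: [0.3, -1.1, 0.7]
opening: 0.181
```

```bash
python3 - <<'E'
from h import *
sent([0,0,0,-.15,0,0]); check()
E
```

```text
t 15.35 pos [0.5637 0.1737 0.1558] jaw 16.6 cmdjaw 16.5 err mm along 1.14 lat 0.22 z 0.07 F [ 0.3 -1.1  0.7] M [-0.33 -0.09 -0.03] op 15.9
```

Force is down to about 1 N. Releasing slowly.

{"fn": "carry_out", "kwargs": {
  "commands": [
    [[0,0,0,-0.03,0,0,1.7],[0,0,0,-0.03,0,0,2],[0,0,0,-0.03,0,0,2.5],[0,0,0,-0.03,0,0,3],[0,0,0,-0.03,0,0,4],[0,0,0,-0.03,0,0,4.5],[0,0,0,-0.03,0,0,4.5],[0,0,0,-0.03,0,0,4.5]]
  ]
}}

```text
clock: 16.02
tool_pos: [0.5639, 0.1724, 0.1557]
eef_rot: [0.598, 0.801, 0.0, -0.0]
contact_force: [-1.0, 0.6, 1.0]
opening: 0.507
```

{"fn": "carry_out", "kwargs": {
  "commands": [
    [[0,0,0,0,0,-0.5,4.5],[0,0,0,0,0,-1.5,4.5],[0,0,0,0,0,-3,4.5],[0,0,0,0,0,-5,4.5],[0,0,0,-2,0,-7,4.5],[0,0,0,-4,0,-9,4.5],[0,0,0,-6,0,-10,4.5],[0,0,0,-8,0,-10,4.5],[0,0,0,-8,0,-10,4.5]]
  ]
}}

```text
clock: 16.77
tool_pos: [0.5885, 0.0899, 0.2579]
eef_rot: [0.601, 0.799, -0.0, 0.003]
contact_force: [-1.1, -1.0, 0.4]
opening: 0.51
```

```bash
python3 - <<'E'
from h import *
from plant import r
d=r.snapshot("wrist"); cv2.imwrite("pics/m_w.png",d["pixels"][:,:,::-1])
S=r.snapshot("scene"); cv2.imwrite("pics/m_s.png",cv2.resize(cv2.cvtColor(S["pixels"],cv2.COLOR_RGB2BGR)[100:220,360:520],None,fx=5,fy=5,interpolation=cv2.INTER_CUBIC))
print(r.get_state()["contact_force"],r.get_state()["tool_pos"])
E
```

```text
[-1.01296678  1.14262169  0.68375766] [0.58665246 0.09519406 0.25643566]
```

View pics/m_w.png

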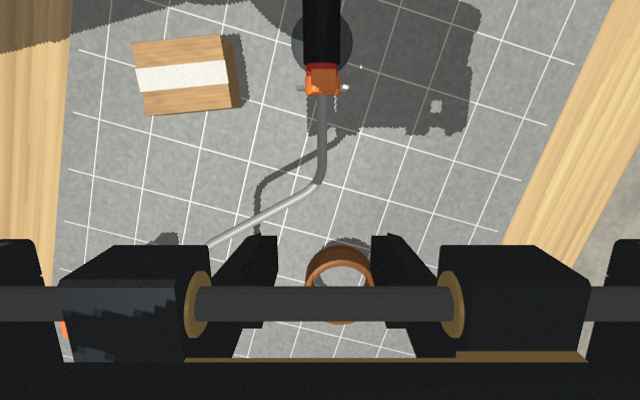

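View pics/m_s.png

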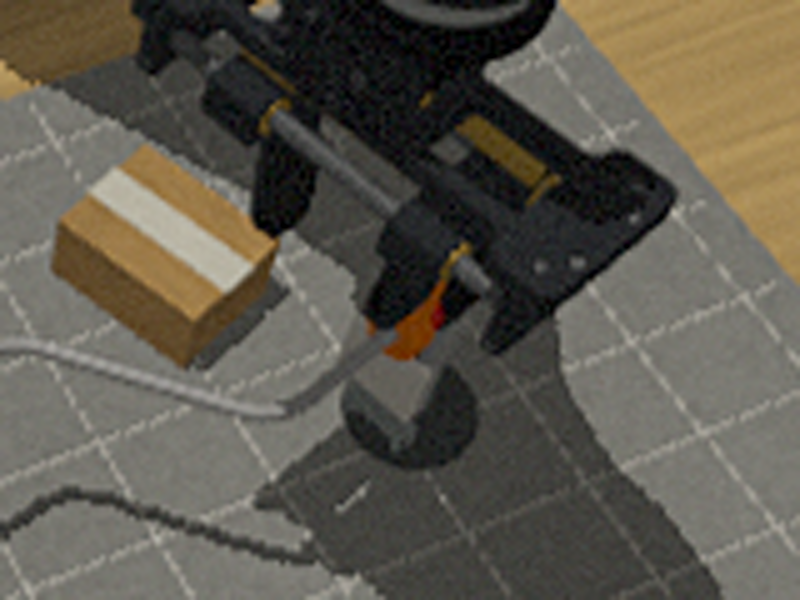

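The ring is released and hangs upright at the stop (wrist view (323,82)). I'll clear the view to check the stop's depth and the gap.

{"fn": "carry_out", "kwargs": {
  "commands": [
    [[0,0,0,-3,-3,-2,4.5],[0,0,0,-6,-6,-3,4.5],[0,0,0,-9,-9,-4,4.5],[0,0,0,-12,-12,-4,4.5],[0,0,0,-12,-14,-4,4.5],[0,0,0,-12,-14,-4,4.5],[0,0,0,-12,-14,-4,4.5]]
  ]
}}

```text
clock: 17.45
tool_pos: [0.4855, -0.0585, 0.296]
eef_rot: [0.598, 0.801, 0.0, -0.001]
contact_force: [0.2, 0.6, 0.2]
opening: 0.511
```

```bash
python3 - <<'E'
from h import *
from plant import r
S=r.snapshot("scene"); cv2.imwrite("pics/n_s.png",cv2.resize(cv2.cvtColor(S["pixels"],cv2.COLOR_RGB2BGR)[120:220,400:500],None,fx=6,fy=6,interpolation=cv2.INTER_CUBIC))
T=r.snapshot("top"); cv2.imwrite("pics/n_t.png",cv2.resize(cv2.cvtColor(T["pixels"],cv2.COLOR_RGB2BGR)[150:270,160:320],None,fx=5,fy=5,interpolation=cv2.INTER_CUBIC))
print(r.get_state()["clock"],r.get_state()["tool_pos"])
E
```

```text
17.55 [ 0.4874392  -0.05687016  0.29575335]
```

View pics/n_s.png

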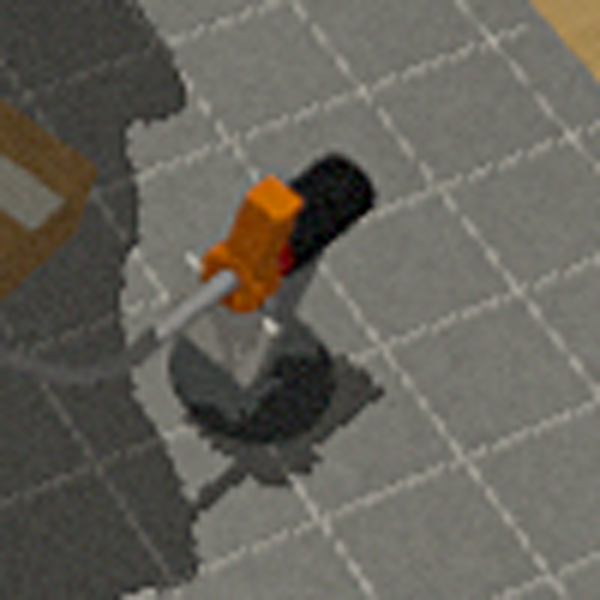

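View pics/n_t.png

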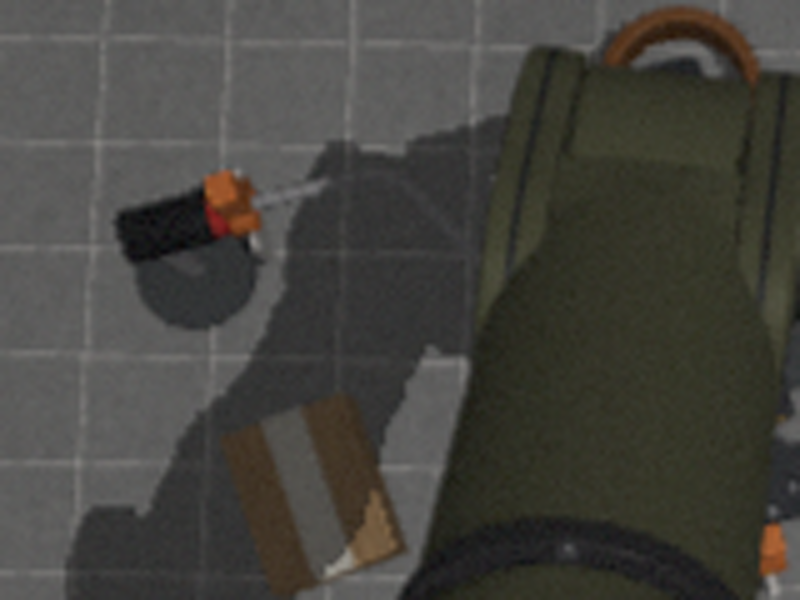

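```bash
python3 - <<'E'
from h import *
T,S=np.load("cal.npy",allow_pickle=True)
f=lambda u,v,o,k:(o[0]+(u+.5)/k-.5,o[1]+(v+.5)/k-.5)
p,h=path(.3162); print("expected ring",p,h)
print("tab top",tri(T,f(227,186,(160,150),5),S,f(273,192,(400,120),6)))
for nm,d,o,k in(("T",T,(160,150),5),("S",S,(400,120),6)):
    for q in (.128,.177): print(nm,q,((proj(d,[p[0],p[1],q])-o+.5)*k-.5).round())
E
```

```text
expected ring [0.56398277 0.17210099] 106.3
tab top (array([0.56328362, 0.16625782, 0.18221159]), np.float64(0.0010122972261794436))
T 0.128 [237. 203.]
T 0.177 [216. 186.]
S 0.128 [250. 275.]
S 0.177 [283. 197.]
```

Triangulated, the tab top is at (0.563, 0.166, 0.182). That is upright within a few degrees and a few mm from the stop. Handing in.

```bash
python3 - <<'E'
from plant import r
s=r.get_state(); print(s["clock"],s["qd"].round(3) if hasattr(s["qd"],"round") else s["qd"])
print(r.finish_job())
E
```

```text
17.55 [-0.01   0.011 -0.    -0.014  0.002  0.002  0.001]
the job is handed in; nothing more can be done
None
```

I gripped the small orange ring by its tab and slid it round both bends. It pushed the red stop in until it hit the hard end; I then let go and backed the arm away. The job was handed in at 17.6 s, and no verdict is reported.

**Rail load:** the force stayed within about 2 N per axis apart from the ring's weight while sliding. It was about 4 N pushing the stop and 7 N at the hard end, against the 20 N limit.

**Stop depth:** I inferred this rather than measured it directly, because the ring hides part of the stop. The ring stalled with the force rising, after 9 to 12 mm of travel from contact. About 10 mm of red still shows, against about 20 mm before.

**Ring at the end:** the last pictures show it hanging at the stop, upright within a few degrees, with the arm clear. I did not check separately that it was at rest. The pictures put its tab about 3–4 mm further back from the stop than the arm's own position did. Camera error or the ring sliding back slightly on release would explain that, and it is within the 10 mm allowed.

**Camera offset:** the cameras placed the wire about 2 mm off from where the arm felt it, so I corrected the path along the way.

**Other objects:** the arm did not come near the carton, tape roll or small box, and nothing suggested they moved. I did not measure their final positions.

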